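# Clear the passed nuts off the inspection tray

## Robot

A 6-joint arm with a two-finger parallel gripper is mounted at the origin on a cart in front of the work surface, level with it; the furniture and walls round the work are solid. World frame = base frame: x ahead of the robot, y to its left, z up, the work surface at z = 0. Lengths are in mm, angles in degrees, forces in N, time in s.
With the tool pointing down it reaches from about 350 to 850 mm from the base axis. Payload 8.1 kg.
Tool frame: the origin (TCP) lies between the finger pads; the fingertips stand 17 mm ahead of it and the grasp point (between the pads) lies 2 mm behind it; z points along the fingers, y is the line along which they close (so a half turn about z gives the same grasp; the last joint's range is limited). The gripper opens to 85 mm and grips with 20 to 120 N. Pads are 22 mm wide; open, the fingers measure 114 mm over their backs; the gripper's body (76 mm by 85 mm) begins 54 mm behind the grasp point. The pads swing forward as they close: fully open they stand 13 mm farther back than shut.
Start: joints at [71.196, 7.471, 85.268, -0, 87.261, -4.893], TCP at [144.23, 582.411, 218.692] pointing down, gripper open.
Joint ranges: [-169.43, 169.43], [-51.17, 129.36], [1.28, 143.12], [-76.62, 256.62], [0, 156.53], [-152.29, 152.29]. Speed limits (degrees/s): [136.94, 136.94, 159.86, 180, 180, 180].

## Interface

Orientations are given as [roll, pitch, yaw] about the fixed x, y, z axes, in that order (R = Rz(yaw) Ry(pitch) Rx(roll)).
In Python, from bench import sense, snapshot, hand_in, trace, place_of gives the robot as it stands.
- The arm moves only by the shell command python3 -m handwheel 'ROWS' [FORCE]. ROWS is JSON, a list of rows, each a list of 7 numbers: the opening, from -1 (shut) to 1 (fully open), then the shift along the tool's x, y, z in cm, then the turn, a rotation vector about the tool's x, y, z in rad. A call has 1 to 12 rows; each row shifts and turns the commanded pose from where the row before left it, along the tool's axes as they then stand; what a row does not reach is not made up. A row lasts 1/12 s, in which the tool goes at most 41.7 mm and 7.16 degrees, less where a joint would pass 70% of its speed; a pose out of reach is approached as far as the arm can. A call with a gripper value outside its range is refused whole. The fingers move at their own pace and stop on an object; FORCE is the grip in N (left out, the last holds). Time passes only in rows, so rows that do not move let the fingers close. It gives the time, the measured TCP pose, the force, the opening and the grip force at its end, in the units of the state.
- sense(): the state, without advancing time (a new reading comes with each control period).
- snapshot(name): name is "side" or "top"; returns a dict with "image" (384x512x3 uint8, red, green, blue), "intrinsics" (3x3 intrinsics, pixels), "R" (3x3) and "t" (3): a world point X has camera coordinates R X + t. Camera axes: x right, y down, z forward; pixel columns grow to the right and rows downward; lengths in mm; the calibration is good to about 2 mm. A picture is of the moment at which its call begins. There is no depth.
- hand_in(): hands the job in; it is judged then, once.
Trained networks look in a picture, given as the dict that the camera call returned (one of the last four; its "shot" number tells which), for a name from the list of things; names that differ only in an ending like _2 or _b are one class to them, and where a whole thing is asked for, a point or a joint stands for the part that bears it (a point fixed in the world has none). Each returns a list of dicts, best first, with "conf" (0 to 1); they miss things now and then, are a little off and sometimes report something else, mostly with a low value. They report only what shows in the picture. A call takes as long as a camera call.
- trace(picture, query): "pixels" (384x512 bool, what is visible of it).
- place_of(picture, query): "location" ([x, y, z] in mm, in world coordinates, good to about 4 mm: a listed point, or the origin of a listed thing).
The state is a dict: "time": time; "joint_pos": joint angles; "qd": joint speeds; "joint_efforts": joint torques, N m; "tool_pos": TCP position; "tcp_rot": TCP orientation; "ft_force": force on the tool from outside, world axes, zero at the start; "wrist_torque": the same for the moment, N m; "finger_gap": finger opening in mm; "grip_force": force on a finger pad.
Only numpy, scipy, OpenCV 4.12 (cv2) and the standard library are available. Lean on these libraries where they do the work, as an engineer would, in place of code of your own. Each camera call takes 0.05 s, during which the arm holds its last target. There are 200 camera calls.

## Task

The three nuts on the inspection tray have passed and belong in the bin under the tray's chute. Push the sliding gate fully open by its upright tab, sweep all three nuts across the tray, out through the gateway and down the chute into the bin, then push the gate fully shut again. Only push and sweep: pick nothing up, and leave the bolt that lies among the nuts and the tools beside the tray where they are.

Things in the scene. Friction and masses are not known exactly. Their poses are not given: they have to be found in the camera images.
- tray: Grey sheet-metal inspection tray on a dark tube stand, fixed to the bench. Origin on the bench under the tray; its x axis runs along the tray away from the robot, y to the left (it may be turned a little), z up. The flat floor is 75 mm above the origin and spans x -120 to +120 mm, y -160 to +120 mm; 2 mm walls rise 25 mm above the floor all round, with an 80 mm wide gateway in the left-hand (+y) wall.
- tray_floor (a point): Point on the tray floor, 75 mm straight above the tray's origin, with the tray's axes. In these axes two straight upright wings, as high as the walls, run from the sides of the gateway to the front and back walls (from x = +-40, y = +120 mm to x = +-120, y = -5 mm), so that the floor narrows like a funnel to the gateway.
- mouth (a point): Middle of the gateway's sill: on the tray floor (same height), in the line of the left-hand wall's inner face, at the tray's x = 0, y = +120 mm. Its axes are the tray's: +y leads out through the gateway. The floor goes on level for 14 mm beyond this point; from there a chute 86 mm wide between its cheeks falls at 50 degrees for 35 mm (level measure), ending over the bin.
- gate (a joint): The sliding gate, a bare aluminium plate just outside the gateway, 90 mm wide and as high as the walls. Value in m: 0 = fully shut (stop), growing as it slides along the tray's +x (away from the robot) to 0.088 = fully open (stop). It stays where it is left; sliding it takes 1 to 2 N. It may start up to 12 mm ajar.
- gate_tab (a point): Middle of the top edge of the gate's upright finger tab, which moves with the gate: a plate 4 mm thick along the tray's x, 30 mm wide along the tray's y and standing up 32 mm above the tray walls (57 mm above the tray floor). The axes are the tray's. Pushed on its near (-x) face it opens the gate, on its far (+x) face it shuts it.
- bin_floor (a point): Middle of the inner floor of the open dark bin below the chute, fixed to the tray's stand (inside 124 mm along x by 110 mm along y, rim 47 mm above this point). The axes are the tray's.
- nut_0_centre (a point): One of three alike bright steel M16 hexagon nuts lying flat on the tray floor (28 mm over corners, 24 mm across flats, 13 mm high, about 35 g). The point is the nut's centre, half-way up. All three are treated alike, in any order.
- nut_1_centre (a point): Another of three alike bright steel M16 hexagon nuts lying flat on the tray floor (28 mm over corners, 24 mm across flats, 13 mm high, about 35 g). The point is the nut's centre, half-way up. All three are treated alike, in any order.
- nut_2_centre (a point): The third of three alike bright steel M16 hexagon nuts lying flat on the tray floor (28 mm over corners, 24 mm across flats, 13 mm high, about 35 g). The point is the nut's centre, half-way up. All three are treated alike, in any order.
- bolt_centre (a point): The test bolt, a steel hexagon-head bolt 59 mm long with a head 22 mm wide and 20 mm high, lying on the tray floor among the nuts, its length (its x axis) roughly along the tray's y. The point is its middle, half-way up. It stays where it is.
- caliper_1: Bystander: steel vernier caliper 228 mm long, lying flat on the bench to the right of the tray, lengthways along it. Origin under the middle of its outline.
- spanner_1: Bystander: combination spanner 217 mm long, 7 mm thick, lying on the bench between the robot and the tray. Origin under its middle.

How it is judged (in metres and radians):
On the way, in this order (a step that is already met when the one before it is completed fails the run):
1. the gate is fully open (within 13 mm of its stop) (value of joint gate above 0.075 m), for 0.1 s.
2. all three nuts lie in the bin while the gate is still open (x of nut_0_centre in the frame of bin_floor between -0.062 and 0.062 m and y of nut_0_centre in the frame of bin_floor between -0.055 and 0.055 m and z of each of nut_0_centre, nut_1_centre, nut_2_centre in the frame of bin_floor below 0.034 m and x of nut_1_centre in the frame of bin_floor between -0.062 and 0.062 m and y of nut_1_centre in the frame of bin_floor between -0.055 and 0.055 m and x of nut_2_centre in the frame of bin_floor between -0.062 and 0.062 m and y of nut_2_centre in the frame of bin_floor between -0.055 and 0.055 m and value of joint gate above 0.05 m), for 0.2 s.
At the end, for the whole second after the job is handed in: All three nuts rest inside the bin, below its rim; the gate is shut to within 6 mm; the bolt lies within 25 mm of where it lay, the caliper and the spanner within 30 mm (x of nut_0_centre in the frame of bin_floor between -0.062 and 0.062 m and y of nut_0_centre in the frame of bin_floor between -0.055 and 0.055 m and z of each of nut_0_centre, nut_1_centre, nut_2_centre in the frame of bin_floor below 0.034 m and x of nut_1_centre in the frame of bin_floor between -0.062 and 0.062 m and y of nut_1_centre in the frame of bin_floor between -0.055 and 0.055 m and x of nut_2_centre in the frame of bin_floor between -0.062 and 0.062 m and y of nut_2_centre in the frame of bin_floor between -0.055 and 0.055 m and value of joint gate below 0.006 m and distance of bolt_centre from where it was at the start of the episode below 0.025 m and distance of each of caliper_1, spanner_1 from where it was at the start of the episode below 0.03 m); the robot touches nothing.
It fails at once if a nut is lifted off the tray (centre more than 30 mm above the tray floor) (z of any of nut_0_centre, nut_1_centre, nut_2_centre in the frame of tray above 0.105 m).
It fails at once if the test bolt is moved by more than 25 mm or lifted (distance of bolt_centre from where it was at the start of the episode above 0.025 m).
It fails at once if the caliper or the spanner is moved by more than 30 mm (distance of any of caliper_1, spanner_1 from where it was at the start of the episode above 0.03 m).
It also fails if it takes over 72 s, if anything falls off the work surface, if the arm or the gripper's body presses on something with over 40 N, if the wrist force passes 120 N, or if a joint passes its speed limit or range.

## Working session

There is one attempt and no reset: what is moved stays moved. The work goes in short steps, Python scripts to look and compute and a shell command to move; the robot and the scene stay as the last step left them, time stands still between calls to the robot, and variables do not carry over. Pictures are saved under pics/ and viewed, at most 10 in all, crops included, and the job is handed in when it is done.

```bash
mkdir -p pics; cat > look.py <<'E'
from bench import sense,snapshot,trace,place_of
import numpy as np,cv2
def shot(n,f=None):
    p=snapshot(n)
    if f: cv2.imwrite('pics/'+f,cv2.cvtColor(p['image'],cv2.COLOR_RGB2BGR))
    return p
def pix(p,X):
    c=p['R']@np.array(X,float)+p['t']; q=np.array(p['intrinsics'])@c; return q[:2]/q[2]
def ray(p,uv,z):
    R=np.array(p['R']);t=np.array(p['t']);K=np.array(p['intrinsics'])
    d=R.T@np.linalg.inv(K)@np.array([uv[0],uv[1],1.]);c=-R.T@t
    return c+d*(z-c[2])/d[2]
E
python3 - <<'E'
from look import *
s=sense();print({k:np.round(v,2).tolist() for k,v in s.items()})
for n in('top','side'):
    p=shot(n,n+'0.png');print(n,'cam',np.round(-np.array(p['R']).T@p['t']))
    for q in['tray','tray_floor','mouth','gate_tab','bin_floor','nut_0_centre','bolt_centre','caliper_1','spanner_1']:
        print(q,[(np.round(d['location'],1).tolist(),round(d['conf'],2)) for d in place_of(p,q)][:5])
E
```

```text
{'time': 0.0, 'joint_pos': [71.2, 7.52, 85.33, 0.0, 87.26, -4.89], 'qd': [0.09, -0.04, -0.05, 0.03, -0.05, 0.07], 'joint_efforts': [0.0, -56.94, -50.05, 0.0, 0.02, 0.0], 'tool_pos': [144.04, 581.87, 217.64], 'tcp_rot': [-179.89, -0.01, 166.09], 'ft_force': [0.15, 0.59, -0.35], 'wrist_torque': [-0.03, -0.02, -0.01], 'grip_force': 0.0, 'finger_gap': 85.24}
top cam [327.   2. 963.]
tray [([522.2, 39.6, 2.6], 0.85)]
tray_floor [([527.5, 40.0, 76.5], 0.64), ([573.6, -196.1, -0.7], 0.3)]
mouth [([491.9, 160.8, 74.7], 0.61)]
gate_tab [([495.3, 178.0, 132.4], 0.75)]
bin_floor [([468.3, 242.3, 4.4], 0.58)]
nut_0_centre [([595.9, 21.7, 77.6], 0.62)]
bolt_centre [([490.9, 178.3, 134.8], 0.75), ([478.4, -6.0, 84.3], 0.54), ([488.8, 160.6, 76.3], 0.46)]
caliper_1 [([573.8, -195.7, -0.4], 0.93)]
spanner_1 [([350.9, -69.9, -0.2], 0.82)]
side cam [367. 723. 531.]
tray [([527.7, 41.1, -1.4], 0.61)]
tray_floor [([525.5, 41.1, 71.8], 0.81)]
mouth [([495.4, 155.3, 77.0], 0.93)]
gate_tab [([489.4, 175.8, 133.5], 0.83)]
bin_floor [([467.5, 240.5, 2.2], 0.71)]
nut_0_centre [([595.8, 16.6, 80.4], 0.4)]
bolt_centre [([474.9, -10.0, 84.3], 0.67), ([583.9, -45.7, 82.3], 0.27)]
caliper_1 []
spanner_1 [([348.8, -72.1, 1.1], 0.56)]
```

View pics/top0.png

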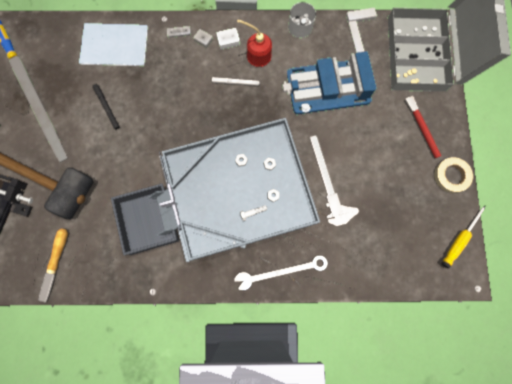

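View pics/side0.png

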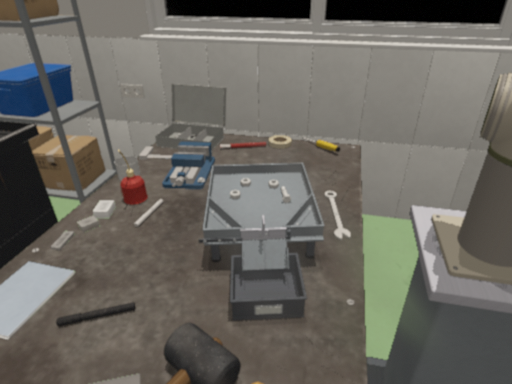

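Top view: three nuts at (241,160), (270,163) and (273,195). The bolt runs from its head at (246,214) to (265,209), and the tray is turned about 16°. The tab shows near (163,197) in the top view and (263,222) in the side view. Next I'll fit the tray frame and triangulate the nuts.

```bash
cat > m.py <<'E'
from look import *
from scipy.optimize import least_squares
T=shot('top');S=shot('side')
def cents(p,q):
    return [(np.argwhere(d['pixels'])[:,::-1].mean(0),round(d['conf'],2),int(d['pixels'].sum())) for d in trace(p,q)]
def tri(u,v):
    f=lambda X:np.r_[pix(T,X)-u,pix(S,X)-v]
    r=least_squares(f,[500,50,80]);return r.x,np.abs(r.fun).max()
def quad(p):
    m=trace(p,'tray')[0]['pixels'].astype(np.uint8);return m
# tray yaw/pos from rim corners in top view (x,y,z=100)
C=np.array([[162,155],[286,122],[318,218],[189,258]],float)
L=np.array([[122,122],[122,-162],[-122,-162],[-122,122]],float)
g=cv2.cvtColor(T['image'],cv2.COLOR_RGB2GRAY)
def fr(P):
    c,s=np.cos(P[2]),np.sin(P[2]);return L@np.array([[c,s],[-s,c]])+P[:2]
r=least_squares(lambda P:np.concatenate([pix(T,[*x,100])-c for x,c in zip(fr(P),C)]),[525,40,.27])
print('fit',r.x[:2],np.degrees(r.x[2]),'res',r.fun.round(1))
a=r.x[2];O=r.x[:2];M=np.array([[np.cos(a),np.sin(a)],[-np.sin(a),np.cos(a)]])
np.save('frame.npy',r.x)
for q in('nut_0_centre','bolt_centre','gate_tab','gate'):
    ct,cs=cents(T,q),cents(S,q);print(q,'top',[(c[0].round(1).tolist(),*c[1:]) for c in ct],'side',[(c[0].round(1).tolist(),*c[1:]) for c in cs])
    for u in ct:
        for v in cs:
            X,e=tri(u[0],v[0])
            if e<4: print('  X',X.round(1),'err',round(e,1),'tray',(M@(X[:2]-O)).round(1))
for d in place_of(T,'gate_tab')[:1]+place_of(S,'gate_tab')[:1]+place_of(T,'mouth')[:1]+place_of(S,'mouth')[:1]+place_of(S,'bin_floor')[:1]:
    print(np.round(d['location']),(M@(np.array(d['location'])[:2]-O)).round(1))
for n,p in(('T',T),('S',S)):
    c=[128,100,330,270] if n=='T' else [190,150,340,330]
    cv2.imwrite(f'pics/c{n}.png',cv2.resize(cv2.cvtColor(p['image'],cv2.COLOR_RGB2BGR)[c[1]:c[3],c[0]:c[2]],None,fx=3.3,fy=3.3,interpolation=cv2.INTER_CUBIC))
E
python3 m.py
```

```text
fit [524.06492036  42.69123206] 16.069990042539523 res [-0.3 -2.5 -1.5 -3.6  1.   3.5  0.7  2. ]
nut_0_centre top [([218.8, 194.5], 0.71, 18081)] side [([234.4, 194.5], 0.67, 71)]
bolt_centre top [([252.2, 211.4], 0.47, 150)] side []
gate_tab top [([171.2, 206.6], 0.65, 90)] side [([262.6, 232.8], 0.92, 471)]
  X [489.4 170.2  92.8] err 0.9 tray [  2.  132.1]
gate top [([171.0, 204.4], 0.61, 167)] side [([262.4, 233.0], 0.67, 515), ([262.5, 235.7], 0.44, 13867)]
  X [491.8 170.5  92.9] err 0.3 tray [  4.4 131.7]
  X [492.2 171.6  86.9] err 0.7 tray [  5.  132.7]
[494. 178. 132.] [  8.7 138.2]
[489. 176. 133.] [  3.4 137.4]
[488. 159.  74.] [ -1.9 122. ]
[467. 242.  -1.] [ -0.  207.1]
```

View pics/cT.png

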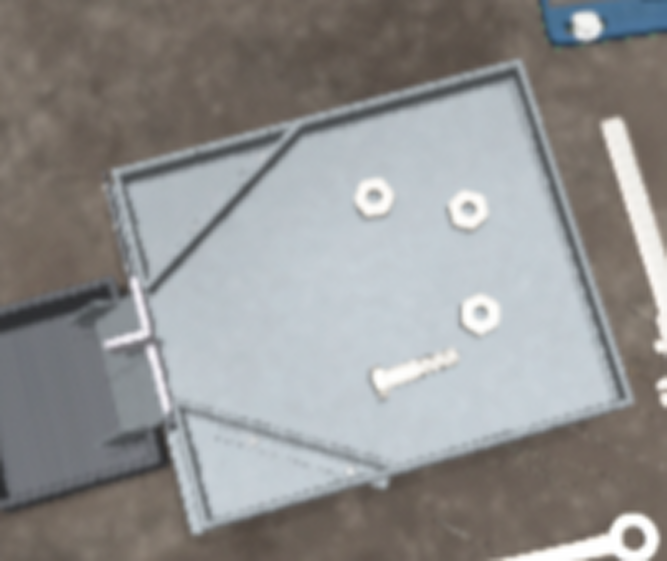

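View pics/cS.png

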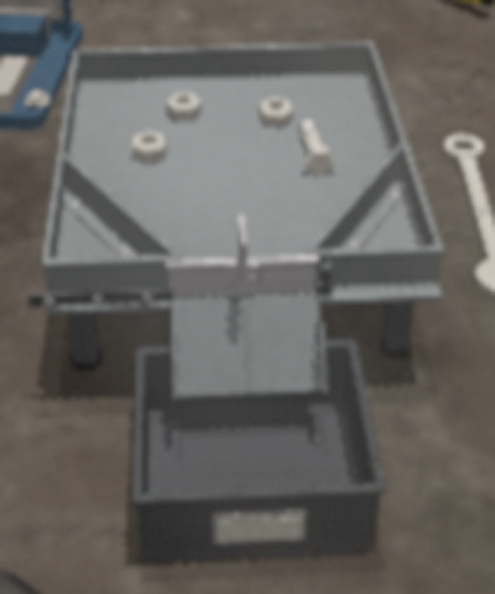

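The crops show clean features, at 3.3× scale. Top nuts are at (374,197), (468,210) and (480,314); side nuts at (149,146), (184,105) and (277,111). The bolt runs from head (380,380) to tip (457,356), and the rim corners are clear in both. I'll triangulate from these.

```bash
cat > m2.py <<'E'
from look import *
from scipy.optimize import least_squares
T=shot('top');S=shot('side')
ct=lambda *a:np.array(a,float)/3.3+[128,100]-.35
cs=lambda *a:np.array(a,float)/3.3+[190,150]-.35
C=[ct(115,175),ct(520,65),ct(632,400),ct(197,530)];D=[cs(45,262),cs(77,50),cs(370,43),cs(442,257)]
L=np.array([[121,121],[121,-161],[-121,-161],[-121,121]],float)
def fr(P):
    c,s=np.cos(P[2]),np.sin(P[2]);return L@np.array([[c,s],[-s,c]])+P[:2]
def F(P): return np.concatenate([pix(T,[*x,P[3]])-c for x,c in zip(fr(P),C)]+[pix(S,[*x,P[3]])-c for x,c in zip(fr(P),D)])
r=least_squares(F,[525,40,.27,100],loss='soft_l1')
P=r.x;print('tray',P[:2].round(1),np.degrees(P[2]).round(2),'rim z',P[3].round(1),'res',F(P).round(1))
np.save('frame.npy',P);a=P[2];M=np.array([[np.cos(a),np.sin(a)],[-np.sin(a),np.cos(a)]])
def tri(u,v):
    f=lambda X:np.r_[pix(T,X)-u,pix(S,X)-v]
    r=least_squares(f,[500,50,80]);return r.x,np.abs(r.fun).max()
for n,u,v in(('nutA',ct(374,197),cs(149,146)),('nutB',ct(468,210),cs(184,105)),('nutC',ct(480,314),cs(277,111)),('head',ct(380,380),cs(318,160)),('tip',ct(457,356),cs(308,120)),('tab',ct(126,340),cs(241,216))):
    X,e=tri(u,v);print(n,X.round(1),round(e,1),'tray',(M@(X[:2]-P[:2])).round(1))
E
python3 m2.py
```

```text
tray [523.5  42.9] 15.69 rim z 100.2 res [-0.1 -0.1 -0.7  0.1 -1.   1.1  2.1 -0.9  0.3 -0.1 -0.2  0.5  0.6  0.3
 -0.4 -2.8]
nutA [595.2  19.2  81.3] 0.5 tray [ 62.6 -42.2]
nutB [585.5 -44.6  82. ] 0.5 tray [  36. -101.]
nutC [513.2 -51.3  81.7] 0.6 tray [-35.4 -87.9]
head [469.4  15.6  83.6] 0.3 tray [-59.5 -11.6]
tip [485.  -35.2  85.9] 0.1 tray [-58.2 -64.8]
tab [488.9 172.7 137.9] 0.7 tray [  1.8 134.3]
```

```bash
cat > go.py <<'E'
# usage: go.py tx ty z  -> pose in tray axes and remaining shift in tool axes (cm), yaw turn (rad about tool z)
import sys;from look import *
from scipy.spatial.transform import Rotation as Ro
P=np.load('frame.npy');a=P[2];M=np.array([[np.cos(a),np.sin(a)],[-np.sin(a),np.cos(a)]])
s=sense();p=np.array(s['tool_pos']);R=Ro.from_euler('xyz',s['tcp_rot'],degrees=True)
print('t',round(s['time'],2),'tray xy',(M@(p[:2]-P[:2])).round(1),'z',p[2].round(1),'rot',np.round(s['tcp_rot'],1),'gap',round(s['finger_gap'],1),'F',(M@np.array(s['ft_force'])[:2]).round(1),round(s['ft_force'][2],1))
if len(sys.argv)>3:
    g=np.array([float(v) for v in sys.argv[1:4]]);w=np.r_[P[:2]+M.T@g[:2],g[2]]
    print('shift cm',(R.inv().apply(w-p)/10).round(2),'turn rad',round(np.radians(s['tcp_rot'][2]-(np.degrees(a)+90)),3))
E
python3 -m handwheel '[[-1,-2.5,-2.1,0,0,0,0],[-1,-2.5,-2.1,0,0,0,0],[-1,-2.5,-2.1,0,0,0,0],[-1,-2.5,-2.1,0,0,0,0],[-1,-2.5,-2.1,0,0,0,0],[-1,-2.5,-2.1,0,0,0,0],[-1,-2.5,-2.1,0,0,0,0],[-1,-2.5,-2.1,0,0,0,0],[-1,-2.5,-2.1,0,0,0,0],[-1,-2.5,-2.1,0,0,0,0],[-1,-2.5,-2.1,0,0,0,0],[-1,-2.5,-2.1,0,0,0,0]]' 40
python3 -m handwheel '[[-1,-2.5,-2,0,0,0,0],[-1,-2.5,-2,0,0,0,0],[-1,-2.5,-2,0,0,0,0],[-1,-2.5,-2,0,0,0,0]]'
python3 -m handwheel '[[-1,0,0,0,0,0,0.105],[-1,0,0,0,0,0,0.105],[-1,0,0,0,0,0,0.105],[-1,0,0,0,0,0,0.105],[-1,0,0,0,0,0,0.105],[-1,0,0,0,0,0,0.105],[-1,0,0,0,0,0,0.105],[-1,0,0,0,0,0,0.105],[-1,0,0,0,0,0,0.105],[-1,0,0,0,0,0,0.105],[-1,0,0,0,0,0,0]]'
python3 go.py -35 136 132
```

```text
time: 2.85
tool_pos: [375.5, 264.3, 219.0]
tcp_rot: [180.0, 0.0, 166.1]
ft_force: [0.7, 0.2, -0.0]
finger_gap: -0.1
grip_force: 0.0
time: 3.18
tool_pos: [453.5, 162.5, 219.0]
tcp_rot: [180.0, 0.0, 166.1]
ft_force: [0.6, 1.0, -0.5]
finger_gap: -0.2
grip_force: 0.0
time: 4.1
tool_pos: [452.7, 164.0, 218.8]
tcp_rot: [180.0, 0.0, 105.6]
ft_force: [0.3, -0.5, 0.2]
finger_gap: -0.1
grip_force: 0.0
t 4.1 tray xy [-35.5 135.7] z 218.8 rot [180.    0.  105.6] gap -0.1 F [ 0.1 -0.6] 0.2
shift cm [0.03 0.04 8.68] turn rad -0.001
```

```bash
python3 -m handwheel '[[-1,0,0,2,0,0,0],[-1,0,0,2,0,0,0],[-1,0,0,2,0,0,0],[-1,0,0,2,0,0,0],[-1,0,0,0.9,0,0,0],[-1,0,0,0,0,0,0]]'
python3 -m handwheel '[[-1,0,0.7,0,0,0,0],[-1,0,0.7,0,0,0,0],[-1,0,0.7,0,0,0,0],[-1,0,0.7,0,0,0,0],[-1,0,0.7,0,0,0,0],[-1,0,0.7,0,0,0,0],[-1,0,0.7,0,0,0,0],[-1,0,0.7,0,0,0,0],[-1,0,0.7,0,0,0,0],[-1,0,0.7,0,0,0,0],[-1,0,0.7,0,0,0,0],[-1,0,0,0,0,0,0]]'
python3 go.py 68 136 130
python3 - <<'E'
from look import *
p=shot('side','s1.png')
P=np.load('frame.npy');a=P[2];M=np.array([[np.cos(a),np.sin(a)],[-np.sin(a),np.cos(a)]])
for n in('side','top'):
    p=shot(n)
    for d in place_of(p,'gate_tab'): print(n,(M@(np.array(d['location'])[:2]-P[:2])).round(1),d['conf'])
E
```

```text
time: 4.6
tool_pos: [450.9, 163.5, 127.2]
tcp_rot: [-179.7, -0.0, 106.1]
ft_force: [-0.6, 0.7, 0.6]
finger_gap: 0.2
grip_force: 0.0
time: 5.6
tool_pos: [527.9, 185.4, 129.7]
tcp_rot: [180.0, 0.0, 105.9]
ft_force: [0.6, 0.4, -0.4]
finger_gap: 0.0
grip_force: 0.0
t 5.6 tray xy [ 42.7 135.9] z 129.7 rot [180.    0.  105.9] gap 0.0 F [0.7 0.2] -0.4
shift cm [-0.    2.53 -0.02] turn rad 0.004
side [ -1.2 136.4] 0.84
top [  6.7 136.8] 0.52
```

View pics/s1.png

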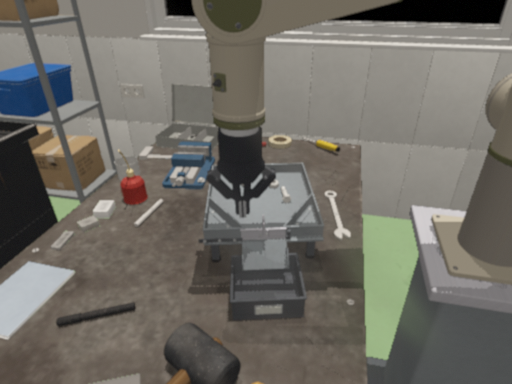

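The fingertips appear at (243,212), while the tab may still be near (263,225). I'll zoom in before moving.

```bash
python3 - <<'E'
from look import *
P=np.load('frame.npy');a=P[2];M=np.array([[np.cos(a),np.sin(a)],[-np.sin(a),np.cos(a)]])
S=shot('side');T=shot('top')
A=cv2.resize(S['image'][165:255,195:330],None,fx=4.4,fy=4.4,interpolation=cv2.INTER_CUBIC)
B=cv2.resize(T['image'][150:240,140:190],None,fx=4.4,fy=4.4,interpolation=cv2.INTER_CUBIC)[:A.shape[0],:200]
im=np.hstack([A,B[:A.shape[0]]]);cv2.imwrite('pics/z.png',im[...,::-1]);print(im.shape)
t=np.array(sense()['tool_pos']);t[2]-=17
for n,X in(('tip',t),('tab0',[*(P[:2]+M.T@[0,136]),132]),('tab40',[*(P[:2]+M.T@[57,136]),132])): print(n,pix(S,X).round(1),((pix(S,X)-[195,165])*4.4).round(),pix(T,X).round(1))
E
```

```text
(396, 794, 3)
tip [243.3 227. ] [212. 273.] [163. 187.]
tab0 [264.3 218.3] [305. 234.] [165.7 203.6]
tab40 [234.8 219.3] [175. 239.] [159.3 177.9]
```

View pics/z.png

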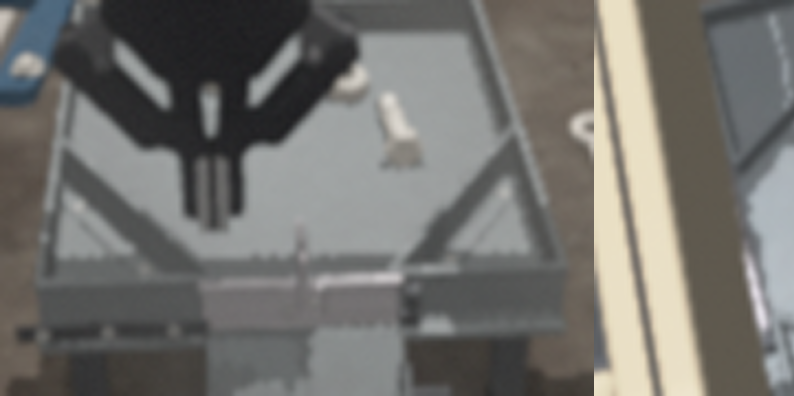

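The fingers passed over or short of the tab, and the picture puts the tips about 20 mm higher than computed. I'll find the true tip height by feeling for the tray floor at a clear spot, near tray (10, 20).

```bash
python3 -m handwheel '[[-1,0,0,-1.5,0,0,0],[-1,0,0,-1.5,0,0,0],[-1,-1.9,-0.6,0,0,0,0],[-1,-1.9,-0.6,0,0,0,0],[-1,-1.9,-0.6,0,0,0,0],[-1,-1.9,-0.6,0,0,0,0],[-1,-1.9,-0.6,0,0,0,0],[-1,-2.1,-0.3,0,0,0,0],[-1,0,0,2,0,0,0],[-1,0,0,2,0,0,0],[-1,0,0,1.5,0,0,0],[-1,0,0,0,0,0,0]]'
python3 go.py 10 20 95
python3 - <<'E'
from look import *
P=np.load('frame.npy');a=P[2];M=np.array([[np.cos(a),np.sin(a)],[-np.sin(a),np.cos(a)]])
S=shot('side')
A=cv2.resize(S['image'][130:255,190:330],None,fx=4.4,fy=4.4,interpolation=cv2.INTER_CUBIC)
t=np.array(sense()['tool_pos'])
for d in(0,17): q=(pix(S,t-[0,0,d])-[190,130])*4.4;print(d,q.round());cv2.circle(A,(int(q[0]),int(q[1])),3,(255,0,0),-1)
for x,y,z in((121,121,100),(-121,121,100),(40,120,100),(-40,120,100),(40,120,75),(-40,120,75),(120,-160,75),(-120,-160,75)):
    q=(pix(S,[*(P[:2]+M.T@[x,y]),z])-[190,130])*4.4;cv2.circle(A,(int(q[0]),int(q[1])),3,(0,255,0),-1)
cv2.imwrite('pics/z2.png',A[...,::-1])
E
```

```text
time: 6.95
tool_pos: [524.1, 64.2, 101.1]
tcp_rot: [-179.7, -0.1, 105.9]
ft_force: [-1.4, -0.1, -0.3]
finger_gap: 0.2
grip_force: 0.0
t 6.95 tray xy [ 6.3 20.3] z 101.1 rot [-1.797e+02 -1.000e-01  1.059e+02] gap 0.2 F [-1.4  0.3] -0.3
shift cm [-0.03  0.37  0.61] turn rad 0.004
0 [300. 304.]
17 [300. 332.]
```

View pics/z2.png

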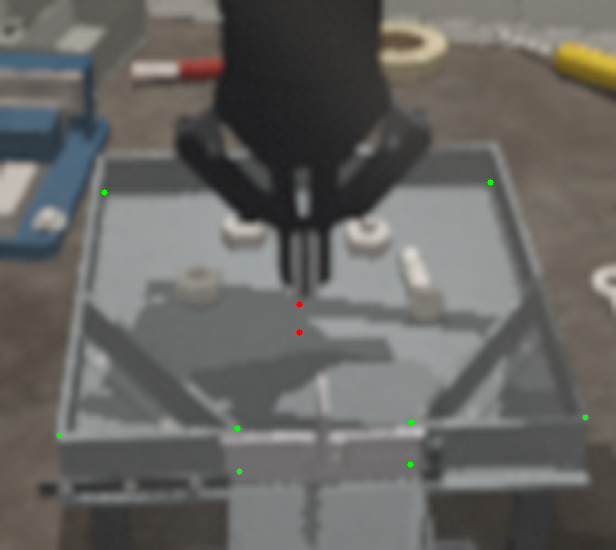

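Green tray corners line up. The tip shows at (303,295) against a computed (300,332), so it sits about 20 mm higher or further back than sensed. Next is a gentle probe down.

```bash
python3 -m handwheel '[[-1,0,0,0.3,0,0,0],[-1,0,0,0.2,0,0,0],[-1,0,0,0,0,0,0]]' | egrep 'pos|ft'
python3 -m handwheel '[[-1,0,0,0.2,0,0,0],[-1,0,0,0,0,0,0]]'| egrep 'pos|ft'
python3 -m handwheel '[[-1,0,0,0.2,0,0,0],[-1,0,0,0,0,0,0]]'| egrep 'pos|ft'
python3 -m handwheel '[[-1,0,0,0.2,0,0,0],[-1,0,0,0,0,0,0]]'| egrep 'pos|ft'
```

```text
tool_pos: [527.4, 64.7, 100.5]
ft_force: [-1.2, 0.3, 0.3]
tool_pos: [527.1, 64.6, 98.0]
ft_force: [0.0, -0.1, -0.8]
tool_pos: [526.8, 64.5, 95.5]
ft_force: [0.5, -0.1, -0.8]
tool_pos: [526.6, 64.5, 93.3]
ft_force: [0.4, -0.6, -0.1]
```

```bash
for i in 1; do :; done
python3 -m handwheel '[[-1,0,0,0.15,0,0,0],[-1,0,0,0,0,0,0]]' | egrep 'pos|ft'
python3 -m handwheel '[[-1,0,0,0.15,0,0,0],[-1,0,0,0,0,0,0]]'| egrep 'pos|ft'
python3 -m handwheel '[[-1,0,0,0.15,0,0,0],[-1,0,0,0,0,0,0]]'| egrep 'pos|ft'
```

```text
tool_pos: [526.6, 64.5, 91.9]
ft_force: [0.7, -0.3, -0.1]
tool_pos: [526.7, 64.5, 90.4]
ft_force: [0.1, -0.1, 0.0]
tool_pos: [526.7, 64.5, 88.9]
ft_force: [0.2, 0.8, -0.4]
```

```bash
python3 -m handwheel '[[-1,0,0,0.2,0,0,0],[-1,0,0,0.2,0,0,0],[-1,0,0,0,0,0,0]]' | egrep 'pos|ft'
python3 -m handwheel '[[-1,0,0,0.2,0,0,0],[-1,0,0,0.2,0,0,0],[-1,0,0,0,0,0,0]]'| egrep 'pos|ft'
python3 -m handwheel '[[-1,0,0,0.2,0,0,0],[-1,0,0,0,0,0,0]]'| egrep 'pos|ft'
python3 -m handwheel '[[-1,0,0,0.2,0,0,0],[-1,0,0,0,0,0,0]]'| egrep 'pos|ft'
```

```text
tool_pos: [526.5, 64.5, 84.6]
ft_force: [0.1, -0.8, -0.3]
tool_pos: [526.5, 64.5, 80.6]
ft_force: [0.3, -1.4, -0.7]
tool_pos: [526.6, 64.5, 78.8]
ft_force: [-0.6, -0.9, -0.1]
tool_pos: [526.7, 64.5, 76.8]
ft_force: [0.3, 0.4, 0.0]
```

```bash
python3 -m handwheel '[[-1,0,0,0.15,0,0,0],[-1,0,0,0,0,0,0]]' | egrep 'pos|ft'
python3 -m handwheel '[[-1,0,0,0.15,0,0,0],[-1,0,0,0,0,0,0]]'| egrep 'pos|ft'
python3 -m handwheel '[[-1,0,0,0.1,0,0,0],[-1,0,0,0,0,0,0]]'| egrep 'pos|ft'
python3 - <<'E'
from look import *
S=shot('side');A=cv2.resize(S['image'][130:255,190:330],None,fx=4.4,fy=4.4,interpolation=cv2.INTER_CUBIC)
t=np.array(sense()['tool_pos'])
for d in(0,17): q=(pix(S,t-[0,0,d])-[190,130])*4.4;print(d,q.round());cv2.circle(A,(int(q[0]),int(q[1])),3,(255,0,0),-1)
cv2.imwrite('pics/z3.png',A[...,::-1])
E
```

```text
tool_pos: [526.7, 64.5, 75.4]
ft_force: [0.0, -0.4, 0.4]
tool_pos: [526.7, 64.5, 73.9]
ft_force: [0.0, -0.2, 0.7]
tool_pos: [526.7, 64.5, 73.0]
ft_force: [-0.0, -0.7, 0.5]
0 [297. 352.]
17 [297. 379.]
```

View pics/z3.png

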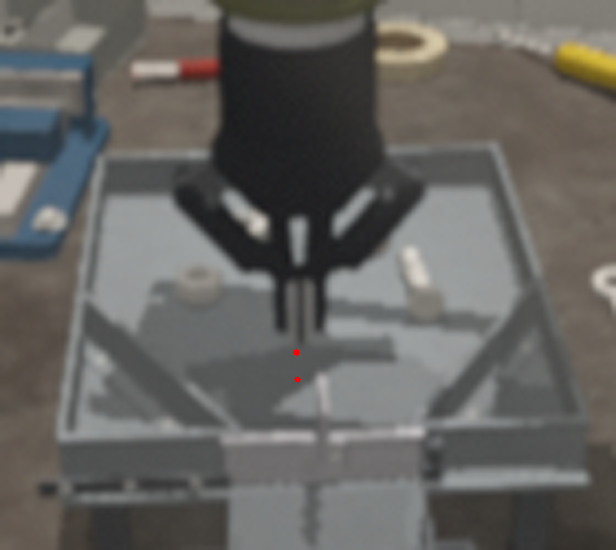

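The tip is at (297,337), still roughly 7 mm above the floor by the picture, with no contact force. I'll keep feeling downwards.

```bash
python3 -m handwheel '[[-1,0,0,0.15,0,0,0],[-1,0,0,0,0,0,0]]' | egrep 'pos|ft'
python3 -m handwheel '[[-1,0,0,0.15,0,0,0],[-1,0,0,0,0,0,0]]'| egrep 'pos|ft'
python3 -m handwheel '[[-1,0,0,0.1,0,0,0],[-1,0,0,0,0,0,0]]'| egrep 'pos|ft'
python3 -m handwheel '[[-1,0,0,0.1,0,0,0],[-1,0,0,0,0,0,0]]'| egrep 'pos|ft'
```

```text
tool_pos: [526.7, 64.5, 71.5]
ft_force: [0.2, -0.7, -0.3]
tool_pos: [526.7, 64.5, 69.9]
ft_force: [-0.3, 0.3, -0.2]
tool_pos: [526.7, 64.5, 69.0]
ft_force: [-0.3, 0.1, -0.9]
tool_pos: [526.7, 64.5, 68.0]
ft_force: [-0.9, -0.2, -0.1]
```

```bash
python3 -m handwheel '[[-1,0,0,0.1,0,0,0],[-1,0,0,0,0,0,0]]' | egrep 'pos|ft'
python3 -m handwheel '[[-1,0,0,0.1,0,0,0],[-1,0,0,0,0,0,0]]'| egrep 'pos|ft'
python3 -m handwheel '[[-1,0,0,0.1,0,0,0],[-1,0,0,0,0,0,0]]'| egrep 'pos|ft'
python3 -m handwheel '[[-1,0,0,0.1,0,0,0],[-1,0,0,0,0,0,0]]'| egrep 'pos|ft'
```

```text
tool_pos: [526.7, 64.5, 67.0]
ft_force: [-0.6, 0.2, -0.2]
tool_pos: [526.7, 64.5, 66.0]
ft_force: [0.2, -0.1, -1.1]
tool_pos: [526.7, 64.5, 65.0]
ft_force: [-0.1, -0.0, 0.4]
tool_pos: [526.7, 64.5, 64.0]
ft_force: [-0.9, -0.9, -0.9]
```

```bash
cat > tip.py <<'E'
from look import *
S=shot('side');g=cv2.cvtColor(S['image'],cv2.COLOR_RGB2GRAY)
t=np.array(sense()['tool_pos']);print('z',t[2])
for d in(0,17):print(d,pix(S,t-[0,0,d]).round(1))
print('rows 190..224, cols 248..266');print(g[190:224,248:267])
E
python3 tip.py
```

```text
z 64.05017938939086
0 [257.5 213.4]
17 [257.6 219.3]
rows 190..224, cols 248..266
[[ 35  34  34  34  36  34  32  37  85 134 125  81  40  33  34  33  34  35
   36]
 [ 34  36  33  33  33  33  33  33  77 129 120  77  42  33  34  34  33  33
   34]
 [ 33  36  33  34  34  34  34  32  65 108 103  66  38  33  32  32  36  33
   32]
 [ 35  35  35  33  32  34  34  33  43  67  65  47  35  33  34  34  33  34
   41]
 [ 43  44  38  36  33  33  34  33  31  36  37  35  34  34  33  34  34  52
   77]
 [ 73  74  60  46  35  33  34  33  33  31  31  33  33  32  33  35  51  90
  123]
 [ 98  98  89  70  47  36  34  37  43  40  39  46  44  37  32  42  79 122
  147]
 [109 108 104  87  59  36  39  57  71  65  56  71  73  53  35  48  90 126
  140]
 [107 108 107  94  64  38  46  77  94  80  70  89  92  67  39  47  83 108
  116]
 [108 109 107  95  66  39  49  85  99  83  70  92  98  72  40  46  80 101
  107]
 [108 108 107  99  70  40  50  84  97  81  68  90  98  72  40  48  82 102
  106]
 [108 108 108 103  74  42  46  79  94  81  65  90  98  72  40  56  97 111
  113]
 [108 109 109 104  75  43  45  78  94  80  64 
[... 1036 characters left out ...]
  87  86  88  87  88  86 106 144 153 137 133
  140]
 [ 87  88  87  87  88  88  87  87  88  86  86  86  86 113 162 175 157 142
  141]
 [ 87  89  87  87  87  87  86  86  87  87  90  92  95 121 161 176 159 142
  141]
 [ 87  87  87  88  86  87  86  88  92  96 110 116 119 132 154 172 157 141
  141]
 [ 87  87  86  86  87  87  87  95 110 119 131 136 137 137 147 167 156 142
  139]
 [ 86  87  87  86  86  86  91 112 130 137 139 140 141 136 140 163 157 143
  140]
 [ 87  88  87  88  91  93 100 125 138 140 140 139 140 136 135 161 159 145
  141]
 [ 88  87  85  91 104 111 117 128 136 139 139 140 141 135 132 157 158 146
  140]
 [ 87  85  87  91 106 113 116 118 122 131 136 137 137 133 124 146 150 144
  141]]
```

```bash
python3 -m handwheel '[[-1,0,0,0.1,0,0,0],[-1,0,0,0,0,0,0]]' | egrep 'pos|ft'
python3 -m handwheel '[[-1,0,0,0.1,0,0,0],[-1,0,0,0,0,0,0]]'| egrep 'pos|ft'
python3 -m handwheel '[[-1,0,0,0.1,0,0,0],[-1,0,0,0,0,0,0]]'| egrep 'pos|ft'
python3 tip.py | sed -n '1,3p;20,30p'
```

```text
tool_pos: [526.8, 64.5, 63.1]
ft_force: [0.1, 0.2, -0.6]
tool_pos: [527.0, 64.5, 62.5]
ft_force: [-1.9, -0.1, 2.8]
tool_pos: [527.0, 64.5, 62.4]
ft_force: [-6.1, 0.0, 12.2]
z 62.436106542341946
0 [257.4 213.9]
17 [257.5 219.9]
  137]
 [108 109 105  89  58  37  44  73  83  65  60  83  84  60  37  50  85 110
  115]
 [107 109 107  94  64  37  51  89  98  77  65  90  98  70  40  51  90 106
  106]
 [107 108 107  94  65  38  53  90  99  77  64  91  98  72  39  55  95 108
  106]
 [108 108 106  94  65  38  52  90  99  76  65  90  99  72  40  66 115 122
  115]
 [109 108 107  94  65  40  53  89  99  76  64  90  98  70  42  77 133 144
  139]
```

The floor is felt at a sensed z of 62.5, so the real tip height is the sensed z plus about 12.5 mm, and xy agrees with the picture. I'll redo the gate with this offset: sensed z ≈ 99 puts the tips at about 112.

```bash
python3 -m handwheel '[[-1,0,0,-2.4,0,0,0],[-1,0,0,-2.4,0,0,0],[-1,0,0,-2.4,0,0,0],[-1,2.3,-0.9,0,0,0,0],[-1,2.3,-0.9,0,0,0,0],[-1,2.3,-0.9,0,0,0,0],[-1,2.3,-0.9,0,0,0,0],[-1,2.4,-0.8,0,0,0,0],[-1,0,0,0,0,0,0],[-1,0,0,1.7,0,0,0],[-1,0,0,1.6,0,0,0],[-1,0,0,0,0,0,0]]' | egrep 'pos|ft'
python3 go.py -35 136 99.5
```

```text
tool_pos: [450.6, 163.4, 97.1]
ft_force: [-1.1, 0.1, -0.7]
t 12.57 tray xy [-37.6 135.7] z 97.1 rot [-179.7    0.   106. ] gap 0.1 F [-1.   0.4] -0.7
shift cm [ 0.03  0.26 -0.25] turn rad 0.005
```

```bash
python3 -m handwheel '[[-1,0,0.7,0,0,0,0],[-1,0,0.7,0,0,0,0],[-1,0,0.7,0,0,0,0],[-1,0,0.7,0,0,0,0],[-1,0,0.7,0,0,0,0],[-1,0,0.7,0,0,0,0],[-1,0,0.7,0,0,0,0],[-1,0,0.7,0,0,0,0]]' | egrep 'pos|ft'
python3 go.py 68 136 99.5
python3 - <<'E'
from look import *
P=np.load('frame.npy');a=P[2];M=np.array([[np.cos(a),np.sin(a)],[-np.sin(a),np.cos(a)]])
for n in('side','top'):
    for d in place_of(shot(n),'gate_tab'): print(n,(M@(np.array(d['location'])[:2]-P[:2])).round(1),d['conf'])
E
```

```text
tool_pos: [507.3, 179.5, 100.3]
ft_force: [-1.3, -0.7, 0.9]
t 13.23 tray xy [ 21.3 135.9] z 100.3 rot [180.    0.  105.9] gap 0.1 F [-1.5 -0.3] 0.9
shift cm [-0.01  4.67  0.08] turn rad 0.004
side [ 36.7 135.7] 0.92
top [ 1.7 -1.1] 0.23
```

```bash
python3 -m handwheel '[[-1,0,0.7,0,0,0,0],[-1,0,0.7,0,0,0,0],[-1,0,0.7,0,0,0,0],[-1,0,0.7,0,0,0,0],[-1,0,0.7,0,0,0,0],[-1,0,0.7,0,0,0,0],[-1,0,0.5,0,0,0,0],[-1,0,0,0,0,0,0],[-1,0,0,0,0,0,0]]' | egrep 'pos|ft'
python3 go.py 72 136 99.5
python3 -m handwheel '[[-1,0,0.1,0,0,0,0],[-1,0,0.1,0,0,0,0],[-1,0,0,0,0,0,0]]' | egrep 'pos|ft'
python3 - <<'E'
from look import *
P=np.load('frame.npy');a=P[2];M=np.array([[np.cos(a),np.sin(a)],[-np.sin(a),np.cos(a)]])
for n in('side',):
    for d in place_of(shot(n),'gate_tab'): print(n,(M@(np.array(d['location'])[:2]-P[:2])).round(1),d['conf'])
E
```

```text
tool_pos: [552.3, 192.4, 100.4]
ft_force: [0.8, 1.2, -0.3]
t 14.18 tray xy [ 68.1 136.1] z 100.4 rot [180.    0.  105.9] gap -0.2 F [1.  0.9] -0.3
shift cm [-0.01  0.39  0.09] turn rad 0.004
tool_pos: [553.7, 192.8, 100.4]
ft_force: [0.1, 0.2, -0.3]
side [ 82. 140.] 0.91
```

```bash
python3 -m handwheel '[[-1,0,0.1,0,0,0,0],[-1,0,0.1,0,0,0,0],[-1,0,0,0,0,0,0]]' | egrep 'pos|ft'
python3 -m handwheel '[[-1,0,0.1,0,0,0,0],[-1,0,0,0,0,0,0]]' | egrep 'pos|ft'
python3 -m handwheel '[[-1,0,0.1,0,0,0,0],[-1,0,0,0,0,0,0]]' | egrep 'pos|ft'
```

```text
tool_pos: [555.7, 193.4, 100.3]
ft_force: [-1.5, 0.2, 1.3]
tool_pos: [556.6, 193.7, 100.2]
ft_force: [-0.3, -0.2, -0.2]
tool_pos: [557.6, 193.9, 100.2]
ft_force: [-0.2, -0.7, 0.4]
```

```bash
python3 -m handwheel '[[-1,0,0.1,0,0,0,0],[-1,0,0.1,0,0,0,0],[-1,0,0,0,0,0,0]]' | egrep 'pos|ft'
python3 -m handwheel '[[-1,0,0.1,0,0,0,0],[-1,0,0,0,0,0,0]]' | egrep 'pos|ft'
python3 go.py 0 0 140
```

```text
tool_pos: [558.0, 194.0, 100.1]
ft_force: [-9.2, -2.3, 6.9]
tool_pos: [558.1, 194.1, 100.1]
ft_force: [-14.7, -3.7, 10.1]
t 15.53 tray xy [ 74.2 136.2] z 100.1 rot [-179.7    0.   105.9] gap -0.0 F [-15.2   0.4] 10.1
shift cm [-13.59  -7.5   -3.95] turn rad 0.004
```

The stop is felt at x=74 (15 N), so the gate is fully open. Next I'll nudge nut C away from the bolt, along +x.

```bash
python3 -m handwheel '[[-1,0,-1,0,0,0,0],[-1,0,0,-2.5,0,0,0],[-1,0,0,-2.5,0,0,0],[-1,-2.5,-1.5,0,0,0,0],[-1,-2.5,-1.5,0,0,0,0],[-1,-2.5,-1.5,0,0,0,0],[-1,-2.5,-1.5,0,0,0,0],[-1,-2.5,-1.5,0,0,0,0],[-1,-2.5,-1.5,0,0,0,0],[-1,-2.5,-1.5,0,0,0,0],[-1,-2.5,-1.5,0,0,0,0],[-1,-2.5,-1.5,0,0,0,0]]' | egrep 'pos|ft'
python3 -m handwheel '[[-1,-0.4,0,0,0,0,0],[-1,0,0,2.5,0,0,0],[-1,0,0,2.0,0,0,0],[-1,0,0,0,0,0,0],[-1,0,0,0,0,0,0]]' | egrep 'pos|ft'
python3 go.py -70 -92 67
```

```text
tool_pos: [482.4, -62.8, 150.4]
ft_force: [0.2, -0.5, 0.5]
tool_pos: [482.9, -64.8, 104.3]
ft_force: [0.2, 0.2, 0.4]
t 16.95 tray xy [-68.3 -92.7] z 104.3 rot [-1.799e+02 -1.000e-01  1.059e+02] gap 0.2 F [0.3 0.1] 0.4
shift cm [ 0.07 -0.16  3.73] turn rad 0.004
```

```bash
python3 -m handwheel '[[-1,0,-0.2,1.5,0,0,0],[-1,0,0,1.5,0,0,0],[-1,0,0,0.7,0,0,0],[-1,0,0,0,0,0,0],[-1,0,0.6,0,0,0,0],[-1,0,0.6,0,0,0,0],[-1,0,0.7,0,0,0,0],[-1,0,0.7,0,0,0,0],[-1,0,0.7,0,0,0,0],[-1,0,0.7,0,0,0,0],[-1,0,0.5,0,0,0,0],[-1,0,0,0,0,0,0]]' | egrep 'pos|ft'
python3 go.py
cat > nuts.py <<'E'
# nuts & bolt: bright blobs on the tray floor, side+top views; candidates in tray axes
from look import *
P=np.load('frame.npy');a=P[2];M=np.array([[np.cos(a),np.sin(a)],[-np.sin(a),np.cos(a)]])
for n in('side','top'):
    p=shot(n)
    for q in('nut_0_centre','bolt_centre'):
        print(n,q,[((M@(np.array(d['location'])[:2]-P[:2])).round(0).tolist(),round(float(d['location'][2])),round(d['conf'],2)) for d in place_of(p,q)])
    im=p['image'].astype(int);m=(im.min(2)>185).astype(np.uint8)
    k,_,st,c=cv2.connectedComponentsWithStats(m)
    for i in range(1,k):
        X=ray(p,c[i],86);l=M@(X[:2]-P[:2])
        if abs(l[0])<118 and -158<l[1]<150 and st[i,4]>5: print('  blob',n,l.round(0),st[i,4])
E
python3 nuts.py
```

```text
tool_pos: [526.7, -53.3, 68.8]
ft_force: [0.9, -1.0, 4.1]
t 17.95 tray xy [-23.  -93.5] z 68.8 rot [179.9   0.  106. ] gap -0.1 F [ 0.6 -1.2] 4.1
side nut_0_centre [([62.0, -41.0], 80, 0.45)]
side bolt_centre [([-58.0, -38.0], 85, 0.5)]
top nut_0_centre []
top bolt_centre [([-60.0, -35.0], 84, 0.67), ([91.0, 138.0], 135, 0.43)]
  blob top [ 2. 12.] 869
  blob top [-5. -7.] 903
  blob top [114. 134.] 45
  blob top [ 71. 128.] 34
  blob top [-58. -32.] 98
  blob top [ -89. -147.] 10
  blob top [ -92. -131.] 13
  blob top [-107. -125.] 40
  blob top [-101.  -74.] 19
  blob top [-110.    7.] 208
  blob top [-87. 110.] 9
  blob top [-103.  110.] 6
```

```bash
python3 -m handwheel '[[-1,0,-0.5,0,0,0,0],[-1,0,0,-3.5,0,0,0],[-1,0,0,-3.5,0,0,0],[-0.53,-2,1.5,-2,0,0,0],[-0.53,-2,1.5,0,0,0,0],[-0.53,0,0,0,0,0,0]]' | egrep 'pos|ft|gap'
sed -i 's/>185/>165/' nuts.py
python3 nuts.py;python3 go.py 2 -133 100;python3 - <<'E'
from look import *
S=shot('side');A=cv2.resize(S['image'][130:255,190:330],None,fx=4.4,fy=4.4,interpolation=cv2.INTER_CUBIC);cv2.imwrite('pics/v9.png',A[...,::-1])
E
```

```text
tool_pos: [562.8, -87.6, 159.9]
ft_force: [0.8, -0.6, -0.9]
finger_gap: 20.4
side nut_0_centre [([63.0, -40.0], 79, 0.46)]
side bolt_centre [([-57.0, -39.0], 84, 0.51)]
  blob side [-13. -88.] 6
  blob side [-59. -43.] 28
  blob side [ 62. -39.] 27
  blob side [95. 71.] 12
  blob side [ 69. 107.] 32
top nut_0_centre [([66.0, -40.0], 81, 0.53)]
top bolt_centre []
  blob top [56.  4.] 4040
  blob top [ 98. -98.] 1674
  blob top [114. 134.] 59
  blob top [ -97. -136.] 3198
  blob top [ 71. 128.] 49
  blob top [ -3. -91.] 97
  blob top [ -33. -116.] 8
  blob top [-82. 102.] 303
  blob top [-90. 128.] 45
  blob top [-107.   60.] 21
t 19.05 tray xy [  -0.4 -132.2] z 157.2 rot [-1.799e+02 -1.000e-01  1.059e+02] gap 19.7 F [ 0.9 -0.1] -0.2
shift cm [-0.09  0.25  5.72] turn rad 0.004
```

View pics/v9.png

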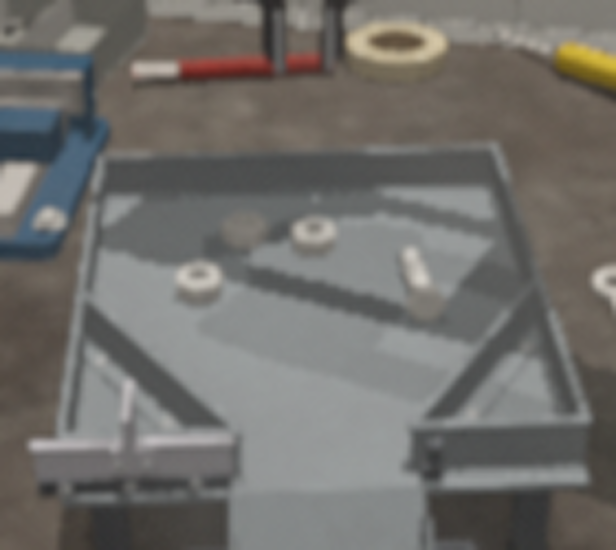

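Gate open at left (130,440). Nut C is now clear of the bolt at (314,233), B at (244,230), A at (198,281). I'll lower the paddle behind C (20 mm gap) and sweep it out.

```bash
python3 -m handwheel '[[-0.53,0,-0.55,0,0,0,0],[-0.53,0,0,2.5,0,0,0],[-0.53,0,0,2.5,0,0,0],[-0.53,0,0,2.5,0,0,0],[-0.53,0,0,1.2,0,0,0],[-0.53,0,0,0.4,0,0,0],[-0.53,0,0,0,0,0,0]]' | egrep 'pos|ft|gap'
python3 go.py -5 -133 66
```

```text
tool_pos: [553.8, -86.3, 66.3]
ft_force: [0.6, -0.7, 1.4]
finger_gap: 20.0
t 19.68 tray xy [  -5.8 -132.6] z 66.3 rot [-1.799e+02 -1.000e-01  1.059e+02] gap 20.0 F [ 0.4 -0.9] 1.4
shift cm [-0.04  0.08  0.03] turn rad 0.004
```

```bash
python3 -m handwheel '[[-0.53,0.8,0,0,0,0,0],[-0.53,1,0,0,0,0,0],[-0.53,1,0,0,0,0,0],[-0.53,1,0.05,0,0,0,0],[-0.53,1,0.05,0,0,0,0],[-0.53,1,0.05,0,0,0,0],[-0.53,1,0.05,0,0,0,0],[-0.53,1,0.05,0,0,0,0],[-0.53,1,0.05,0,0,0,0],[-0.53,1,0.05,0,0,0,0],[-0.53,1,0.05,0,0,0,0],[-0.53,1,0.05,0,0,0,0]]' | egrep 'pos|ft|gap'
python3 nuts.py;python3 go.py 0 135 66
```

```text
tool_pos: [526.6, 29.1, 67.2]
ft_force: [0.3, -0.0, 0.8]
finger_gap: 20.4
side nut_0_centre [([58.0, -44.0], 79, 0.61)]
side bolt_centre [([-58.0, -35.0], 87, 0.55)]
  blob side [-58. -60.] 11
  blob side [-61. -27.] 13
  blob side [95. 70.] 13
  blob side [ 69. 107.] 32
top nut_0_centre []
top bolt_centre [([-57.0, -36.0], 84, 0.42)]
  blob top [ 24. 144.] 1216
  blob top [ 24. 122.] 1236
  blob top [-93.  18.] 3315
  blob top [ -59. -111.] 3555
  blob top [114. 134.] 64
  blob top [55. 57.] 85
  blob top [-27. -37.] 31
  blob top [-81.  -9.] 334
  blob top [-50.  91.] 10
  blob top [-68.  53.] 54
  blob top [-82.  65.] 7
t 20.98 tray xy [ -0.9 -15.4] z 67.2 rot [-180.     0.   105.9] gap 19.9 F [0.3 0.3] 0.5
shift cm [15.04  0.15  0.11] turn rad 0.004
```

```bash
python3 -m handwheel '[[-0.53,1.2,0,0,0,0,0],[-0.53,1.2,0,0,0,0,0],[-0.53,1.2,0,0,0,0,0],[-0.53,1.2,0,0,0,0,0],[-0.53,1.2,0,0,0,0,0],[-0.53,1.2,0,0,0,0,0],[-0.53,1.2,0,0,0,0,0],[-0.53,1.2,0,0,0,0,0],[-0.53,1.2,0,0,0,0,0],[-0.53,1.2,0,0,0,0,0],[-0.53,1.2,0,0,0,0,0],[-0.53,1.4,0,0,0,0,0]]' | egrep 'pos|ft|gap'
python3 -m handwheel '[[-0.53,0,0,0,0,0,0],[-0.53,0,0,-2.5,0,0,0],[-0.53,0,0,-2.5,0,0,0],[-0.53,0,0,-2.5,0,0,0]]'| egrep 'pos|ft|gap'
cat >> nuts.py <<'E'
    for X,nm in(([0,207,12],'bin'),):
        u=pix(p,[*(P[:2]+M.T@X[:2]),X[2]]).astype(int);r=im[u[1]-25:u[1]+25,u[0]-35:u[0]+35].min(2);print('  bin bright px',int((r>130).sum()),'max',r.max())
E
python3 nuts.py|grep -v top;python3 go.py
```

```text
tool_pos: [486.5, 169.5, 67.2]
ft_force: [-0.3, 0.3, -0.2]
finger_gap: 19.6
tool_pos: [486.1, 168.5, 142.5]
ft_force: [0.7, 0.5, 0.4]
finger_gap: 19.7
side nut_0_centre [([61.0, -40.0], 79, 0.41)]
side bolt_centre [([-59.0, -37.0], 84, 0.47)]
  blob side [ 62. -43.] 47
  blob side [-61. -29.] 28
  bin bright px 87 max 182
  bin bright px 1051 max 226
t 22.62 tray xy [ -2.2 130.8] z 141.0 rot [-179.9    0.   105.9] gap 20.1 F [-0.2  0.2] 0.4
```

```bash
cat > binn.py <<'E'
from look import *
P=np.load('frame.npy');a=P[2];M=np.array([[np.cos(a),np.sin(a)],[-np.sin(a),np.cos(a)]])
p=shot('side');o=cv2.imread('pics/side0.png')[...,::-1].astype(int);im=p['image'].astype(int)
d=(im-o).min(2);m=((d>35)).astype(np.uint8)
k,_,st,c=cv2.connectedComponentsWithStats(m)
for i in range(1,k):
    lb=M@(ray(p,c[i],10)[:2]-P[:2]);lf=M@(ray(p,c[i],86)[:2]-P[:2])
    if st[i,4]>8 and (abs(lb[0])<62 and 145<lb[1]<265 or abs(lf[0])<118 and -158<lf[1]<135): print('new bright px',c[i].round(),st[i,4],'as floor',lf.round(),'as bin',lb.round()-[0,207])
E
python3 binn.py
```

```text
new bright px [207. 231.] 67 as floor [116. 110.] as bin [ 131. -198.]
new bright px [228. 230.] 28 as floor [ 74. 110.] as bin [  81. -197.]
new bright px [275. 232.] 72 as floor [-22. 121.] as bin [ -31. -184.]
new bright px [272. 294.] 85 as floor [ -3. 285.] as bin [-10.   8.]
```

Nut C is in the bin: new bright blob at (272,294), bin coordinates (-10, 8). A goes next, with the paddle turned 20° to face the mouth.

```bash
python3 -m handwheel '[[-0.53,-2.55,0.95,0,0,0,0],[-0.53,-2.55,0.95,0,0,0,0],[-0.53,-2.55,0.95,0,0,0,0],[-0.53,-2.55,0.95,0,0,0,0],[-0.53,-2.55,0.95,0,0,0,0],[-0.53,-2.55,0.95,0,0,0,0],[-0.53,-2.55,0.95,0,0,0,0],[-0.53,-2.55,0.95,0,0,0,0],[-0.53,0,0,0,0,0,-0.12],[-0.53,0,0,0,0,0,-0.12],[-0.53,0,0,0,0,0,-0.11],[-0.53,0,0,0,0,0,0]]' | egrep 'pos|ft|gap'
python3 go.py 74 -73 66
python3 nuts.py | grep -v top
```

```text
tool_pos: [614.9, -7.1, 140.3]
ft_force: [-0.5, 0.1, 0.6]
finger_gap: 19.7
t 23.67 tray xy [ 74.5 -72.9] z 140.3 rot [-1.799e+02 -1.000e-01  1.262e+02] gap 19.7 F [-0.5  0.3] 0.6
shift cm [-0.01 -0.03  7.43] turn rad 0.359
side nut_0_centre [([61.0, -40.0], 76, 0.49), ([-198.0, -63.0], -1, 0.33)]
side bolt_centre [([-60.0, -37.0], 87, 0.56)]
  blob side [ 61. -37.] 13
  blob side [95. 71.] 12
  blob side [ 69. 107.] 32
  bin bright px 196 max 197
  bin bright px 472 max 238
```

```bash
python3 -m handwheel '[[-0.53,0,0,2.5,0,0,0],[-0.53,0,0,2.5,0,0,0],[-0.53,0,0,2,0,0,0],[-0.53,0,0,0.4,0,0,0],[-0.53,0,0,0,0,0,0]]' | egrep 'pos|ft|gap'
python3 -m handwheel '[[-0.53,1,0,0,0,0,0],[-0.53,1,0,0,0,0,0],[-0.53,1,0,0,0,0,0],[-0.53,1,0,0,0,0,0],[-0.53,1,0,0,0,0,0],[-0.53,1,0,0,0,0,0],[-0.53,1,0,0,0,0,0],[-0.53,1,0,0,0,0,0],[-0.53,1,0,0,0,0,0],[-0.53,1,0,0,0,0,0],[-0.53,1,0,0,0,0,0],[-0.53,1,0,0,0,0,0]]'| egrep 'pos|ft|gap'
python3 go.py 0 130 66; python3 nuts.py | grep side
```

```text
tool_pos: [614.1, -6.5, 66.2]
ft_force: [-0.3, 0.2, -0.3]
finger_gap: 19.9
tool_pos: [544.8, 91.0, 68.3]
ft_force: [1.1, -1.4, 1.6]
finger_gap: 19.9
t 25.38 tray xy [33.5 40.6] z 68.3 rot [180.   0. 126.] gap 19.9 F [ 0.7 -1.6] 1.6
shift cm [ 9.55 -0.04  0.23] turn rad 0.354
side nut_0_centre [([26.0, 57.0], 79, 0.45)]
side bolt_centre [([-58.0, -35.0], 87, 0.68), ([-11.0, 212.0], 12, 0.28)]
  blob side [-60. -40.] 50
  blob side [95. 71.] 12
  blob side [ 81. 107.] 10
```

```bash
python3 -m handwheel '[[-0.53,1.2,0,0,0,0,0],[-0.53,1.2,0,0,0,0,0],[-0.53,1.2,0,0,0,0,0],[-0.53,1.2,0,0,0,0,0],[-0.53,1.2,0,0,0,0,0],[-0.53,1.2,0,0,0,0,0],[-0.53,1.2,0,0,0,0,0],[-0.53,1.2,0,0,0,0,0],[-0.53,0,0,0,0,0,0]]' | egrep 'pos|ft|gap'
python3 -m handwheel '[[-0.53,0,0,0,0,0,0],[-0.53,0,0,-2.5,0,0,0],[-0.53,0,0,-2.5,0,0,0],[-0.53,0,0,-2.5,0,0,0]]'| egrep 'pos|ft|gap'
python3 binn.py;python3 nuts.py|grep side;python3 go.py
```

```text
tool_pos: [487.3, 170.0, 68.0]
ft_force: [0.9, 0.3, 0.9]
finger_gap: 20.0
tool_pos: [488.7, 167.4, 143.6]
ft_force: [0.5, -0.0, -1.0]
finger_gap: 20.0
new bright px [235. 197.] 23 as floor [ 60. -18.] as bin [  65. -347.]
new bright px [206. 231.] 64 as floor [117. 109.] as bin [ 132. -198.]
new bright px [228. 230.] 28 as floor [ 74. 110.] as bin [  81. -197.]
new bright px [266. 284.] 71 as floor [  5. 263.] as bin [  0. -19.]
new bright px [272. 293.] 90 as floor [ -3. 285.] as bin [-9.  8.]
side nut_0_centre [([1.0, 196.0], 15, 0.64), ([-11.0, 218.0], 11, 0.56)]
side bolt_centre [([-57.0, -38.0], 84, 0.51)]
  blob side [  30. -111.] 7
  blob side [-60. -41.] 51
t 27.12 tray xy [ -0.4 129.5] z 141.7 rot [-179.9   -0.   126. ] gap 20.3 F [0.2 0.2] -0.5
```

Two nuts are in the bin and the bolt hasn't moved. I'll line up for the last nut, B.

```bash
python3 -m handwheel '[[-0.53,0,0,0,0,0,0.105],[-0.53,0,0,0,0,0,0.105],[-0.53,-2.6,0,0,0,0,0],[-0.53,-2.6,0,0,0,0,0],[-0.53,-2.6,0,0,0,0,0],[-0.53,-2.6,0,0,0,0,0],[-0.53,-2.6,0,0,0,0,0],[-0.53,-2.6,0,0,0,0,0],[-0.53,-2.6,0,0,0,0,0],[-0.53,-2.6,0,0,0,0,0],[-0.53,-2.6,0,0,0,0,0],[-0.53,-2.6,0,0,0,0,0]]' | egrep 'pos|ft|gap'
python3 go.py 41 -134 66; python3 nuts.py | grep -A20 side;  python3 nuts.py | grep top
```

```text
tool_pos: [593.9, -70.8, 141.4]
ft_force: [-0.1, 0.5, 0.3]
finger_gap: 20.0
t 28.12 tray xy [  37.  -128.6] z 141.4 rot [-1.799e+02 -1.000e-01  1.139e+02] gap 20.0 F [0.1 0.5] 0.3
shift cm [-0.61  0.33  7.54] turn rad 0.144
side nut_0_centre [([0.0, 195.0], 13, 0.44)]
side bolt_centre [([-197.0, -63.0], 2, 0.61), ([-57.0, -38.0], 86, 0.49)]
  blob side [95. 71.] 12
  blob side [ 69. 107.] 32
  bin bright px 253 max 201
top nut_0_centre [([4.0, 198.0], 12, 0.49)]
top bolt_centre []
  blob top [ -18. -135.] 2605
  blob top [114. 134.] 59
  blob top [16. 82.] 1572
  blob top [90. 60.] 7
  blob top [ 71. 128.] 50
  blob top [ 65. 109.] 10
  blob top [-72. 107.] 129
  blob top [-89. 127.] 49
  blob top [-96.  69.] 41
  bin bright px 462 max 248
top nut_0_centre [([2.0, 196.0], 16, 0.65)]
top bolt_centre []
  blob top [114. 134.] 59
  blob top [16. 83.] 1501
  blob top [ 33. -97.] 50
  blob top [ 71. 128.] 50
  blob top [ -25. -122.] 2300
  blob top [ 67. 108.] 12
  blob top [-70. 108.] 108
  blob top [-89. 128.] 50
  blob top [-93.  70.] 31
```

```bash
python3 -m handwheel '[[-0.53,-0.7,0.2,0,0,0,0],[-0.53,0,0,2.5,0,0,0],[-0.53,0,0,2.5,0,0,0],[-0.53,0,0,2,0,0,0],[-0.53,0,0,0.5,0,0,0],[-0.53,0,0,0,0,0,0]]' | egrep 'pos|ft|gap'
python3 -m handwheel '[[-0.53,1,0,0,0,0,0],[-0.53,1.1,0,0,0,0,0],[-0.53,1.1,0,0,0,0,0],[-0.53,1.1,0,0,0,0,0],[-0.53,1.1,0,0,0,0,0],[-0.53,1.1,0,0,0,0,0],[-0.53,1.1,0,0,0,0,0],[-0.53,1.1,0,0,0,0,0],[-0.53,1.1,0,0,0,0,0],[-0.53,1.1,0,0,0,0,0],[-0.53,1.1,0,0,0,0,0],[-0.53,1.1,0,0,0,0,0]]'| egrep 'pos|ft|gap'
python3 go.py 2 130 66; python3 nuts.py | grep side
```

```text
tool_pos: [597.6, -75.1, 66.0]
ft_force: [-0.1, -0.2, 0.2]
finger_gap: 20.0
tool_pos: [545.5, 45.4, 68.2]
ft_force: [-0.6, -1.1, 2.1]
finger_gap: 20.2
t 30.22 tray xy [21.9 -3.5] z 68.2 rot [180.    0.  113.9] gap 20.2 F [-0.9 -0.9] 2.1
shift cm [13.5  -0.05  0.22] turn rad 0.144
side nut_0_centre [([2.0, 195.0], 15, 0.41)]
side bolt_centre [([-60.0, -38.0], 88, 0.47)]
  blob side [-59. -53.] 22
  blob side [-63. -23.] 10
  blob side [95. 71.] 12
  blob side [ 72. 107.] 26
```

```bash
python3 -m handwheel '[[-0.53,1.1,0,0,0,0,0],[-0.53,1.1,0,0,0,0,0],[-0.53,1.1,0,0,0,0,0],[-0.53,1.1,0,0,0,0,0],[-0.53,1.1,0,0,0,0,0],[-0.53,1.1,0,0,0,0,0],[-0.53,1.1,0,0,0,0,0],[-0.53,1.1,0,0,0,0,0],[-0.53,1.2,0,0,0,0,0],[-0.53,1.2,0,0,0,0,0],[-0.53,1.2,0,0,0,0,0],[-0.53,1.2,0,0,0,0,0]]' | egrep 'pos|ft|gap'
python3 -m handwheel '[[-0.53,0,0,0,0,0,0],[-0.53,0,0,0,0,0,0],[-0.53,0,0,-2.5,0,0,0],[-0.53,0,0,-2.5,0,0,0],[-0.53,0,0,-2.5,0,0,0]]'| egrep 'pos|ft|gap'
python3 binn.py;python3 nuts.py|grep side;python3 go.py
```

```text
tool_pos: [490.3, 170.0, 68.3]
ft_force: [0.6, -0.1, 0.0]
finger_gap: 20.3
tool_pos: [490.3, 168.2, 143.5]
ft_force: [0.3, -0.1, 0.1]
finger_gap: 19.9
new bright px [235. 197.] 23 as floor [ 60. -18.] as bin [  65. -347.]
new bright px [206. 231.] 63 as floor [118. 109.] as bin [ 132. -198.]
new bright px [228. 230.] 28 as floor [ 74. 110.] as bin [  81. -197.]
new bright px [273. 231.] 46 as floor [-20. 118.] as bin [ -29. -188.]
new bright px [268. 287.] 203 as floor [  1. 271.] as bin [-4. -8.]
side nut_0_centre [([-2.0, 204.0], 16, 0.51)]
side bolt_centre [([-57.0, -39.0], 87, 0.44), ([-200.0, -63.0], -2, 0.36)]
  blob side [-60. -40.] 49
t 32.28 tray xy [  1.5 129.8] z 141.7 rot [-179.9   -0.   113.9] gap 20.1 F [0.  0.5] -0.2
```

```bash
python3 - <<'E'
from look import *
S=shot('side');T=shot('top')
A=cv2.resize(S['image'][225:320,215:315],None,fx=5,fy=5,interpolation=cv2.INTER_CUBIC)
B=cv2.resize(S['image'][150:250,195:330],None,fx=2.2,fy=2.2,interpolation=cv2.INTER_CUBIC)
im=np.zeros((475,797,3),np.uint8);im[:,:500]=A;im[:220,500:797]=B;b=cv2.resize(T['image'][170:260,105:225],None,fx=2.4,fy=2.4);im[222:438,500:788]=b
cv2.imwrite('pics/last.png',im[...,::-1])
E
```

```text
(no output)
```

View pics/last.png

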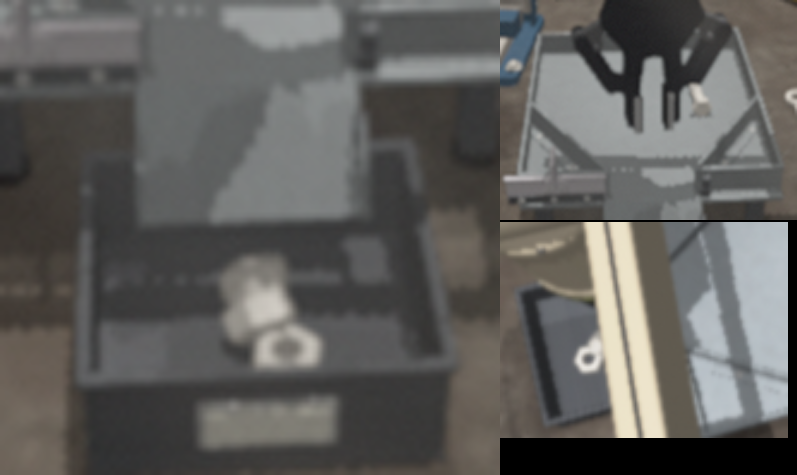

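All three nuts lie in the bin, at (288,345), (265,305) and (255,272), well below the rim. The tray holds only the bolt, at (700,98). Now to shut the gate from the tab's far side.

```bash
python3 -m handwheel '[[-1,0,0,0,0,0,0.072],[-1,0,0,0,0,0,0.07],[-1,0.06,1.95,0,0,0,0],[-1,0.1,1.95,0,0,0,0],[-1,0.1,1.95,0,0,0,0],[-1,0.1,1.95,0,0,0,0],[-1,0.1,1.95,0,0,0,0],[-1,0.1,1.95,0,0,0,0],[-1,0,0,0,0,0,0],[-1,0,0,0,0,0,0]]' | egrep 'pos|ft|gap'
python3 go.py 118 136 99.5
```

```text
tool_pos: [601.5, 206.0, 141.7]
ft_force: [0.1, 0.5, -0.3]
finger_gap: 0.1
t 33.22 tray xy [119.2 135.9] z 141.7 rot [-179.9   -0.   105.8] gap 0.1 F [0.3 0.5] -0.3
shift cm [ 0.01 -0.11  4.22] turn rad 0.002
```

```bash
python3 -m handwheel '[[-1,0,0,2,0,0,0],[-1,0,0,2,0,0,0],[-1,0,0,0.2,0,0,0],[-1,0,0,0,0,0,0]]' | egrep 'pos|ft'
python3 -m handwheel '[[-1,0,-0.7,0,0,0,0],[-1,0,-0.8,0,0,0,0],[-1,0,-0.8,0,0,0,0],[-1,0,-0.8,0,0,0,0],[-1,0,-0.8,0,0,0,0],[-1,0,-0.8,0,0,0,0],[-1,0,-0.8,0,0,0,0],[-1,0,-0.8,0,0,0,0],[-1,0,-0.8,0,0,0,0],[-1,0,-0.8,0,0,0,0],[-1,0,-0.8,0,0,0,0],[-1,0,0,0,0,0,0]]' | egrep 'pos|ft'
python3 go.py 17 136 99.5
```

```text
tool_pos: [599.4, 205.4, 99.1]
ft_force: [1.1, 0.1, -0.5]
tool_pos: [516.3, 182.0, 100.8]
ft_force: [-0.4, -0.5, -0.5]
t 34.55 tray xy [ 30.6 135.8] z 100.8 rot [-179.9   -0.   105.8] gap -0.3 F [-0.5 -0.4] -0.5
shift cm [ 0.02 -1.36  0.13] turn rad 0.002
```

```bash
python3 -m handwheel '[[-1,0,-0.5,0,0,0,0],[-1,0,-0.5,0,0,0,0],[-1,0,-0.2,0,0,0,0],[-1,0,0,0,0,0,0]]' | egrep 'pos|ft'
python3 -m handwheel '[[-1,0,-0.15,0,0,0,0],[-1,0,-0.1,0,0,0,0],[-1,0,0,0,0,0,0]]' | egrep 'pos|ft'
python3 -m handwheel '[[-1,0,-0.1,0,0,0,0],[-1,0,0,0,0,0,0]]' | egrep 'pos|ft'
python3 go.py 14 136 99.5
```

```text
tool_pos: [506.0, 178.9, 101.0]
ft_force: [-0.4, 0.6, -0.6]
tool_pos: [504.1, 178.4, 101.1]
ft_force: [0.5, -1.9, -0.6]
tool_pos: [503.3, 178.1, 101.2]
ft_force: [1.3, 0.5, -0.7]
t 35.3 tray xy [ 17.1 135.6] z 101.2 rot [180.    0.  105.8] gap 0.2 F [1.4 0.1] -0.7
shift cm [ 0.04 -0.31  0.17] turn rad 0.002
```

```bash
python3 -m handwheel '[[-1,0,-0.1,0,0,0,0],[-1,0,-0.1,0,0,0,0],[-1,0,0,0,0,0,0]]' | egrep 'pos|ft'
python3 -m handwheel '[[-1,0,-0.1,0,0,0,0],[-1,0,0,0,0,0,0]]' | egrep 'pos|ft'
python3 -m handwheel '[[-1,0,-0.1,0,0,0,0],[-1,0,0,0,0,0,0]]' | egrep 'pos|ft'
```

```text
tool_pos: [503.0, 178.0, 101.3]
ft_force: [11.8, 3.3, -8.3]
tool_pos: [502.9, 178.0, 101.4]
ft_force: [15.5, 4.1, -11.3]
tool_pos: [502.8, 177.9, 101.6]
ft_force: [20.3, 6.8, -14.3]
```

The shut stop is felt at 20 N. I'll back off, rise and check.

```bash
python3 -m handwheel '[[-1,0,1,0,0,0,0],[-1,0,1,0,0,0,0],[-1,0,0,-2.5,0,0,0],[-1,0,0,-2.5,0,0,0],[-1,0,0,-2.5,0,0,0],[-1,0,0,-2.5,0,0,0],[-1,0,2.5,0,0,0,0],[-1,0,2.5,0,0,0,0],[-1,0,2.5,0,0,0,0],[-1,0,2.5,0,0,0,0],[-1,0,0,0,0,0,0],[-1,0,0,0,0,0,0]]' | egrep 'time|pos|ft'
python3 binn.py; python3 - <<'E'
from look import *
P=np.load('frame.npy');a=P[2];M=np.array([[np.cos(a),np.sin(a)],[-np.sin(a),np.cos(a)]])
for n in('side','top'):
    p=shot(n)
    for q in('gate_tab','bolt_centre','nut_0_centre','spanner_1','caliper_1'): print(n,q,[((M@(np.array(d['location'])[:2]-P[:2])).round(1).tolist(),round(float(d['location'][2])),round(d['conf'],2)) for d in place_of(p,q)])
E
```

```text
time: 36.88
tool_pos: [614.8, 209.7, 199.8]
ft_force: [-0.2, -1.4, 0.3]
new bright px [245. 185.] 29 as floor [ 37. -77.] as bin [  38. -416.]
new bright px [273. 187.] 21 as floor [-33. -63.] as bin [ -44. -400.]
new bright px [235. 197.] 26 as floor [ 61. -18.] as bin [  66. -347.]
new bright px [266. 278.] 36 as floor [  3. 249.] as bin [ -2. -35.]
new bright px [269. 291.] 168 as floor [ -0. 279.] as bin [-6.  0.]
side gate_tab [([-0.3, 135.3], 133, 0.78)]
side bolt_centre []
side nut_0_centre [([-2.8, 203.8], 17, 0.5)]
side spanner_1 [([-200.0, -63.7], -1, 0.89)]
side caliper_1 []
top gate_tab [([5.0, 139.5], 135, 0.57)]
top bolt_centre [([-58.7, -35.2], 86, 0.51)]
top nut_0_centre []
top spanner_1 [([-195.0, -58.7], 2, 0.97)]
top caliper_1 [([-18.8, -244.0], 1, 0.72)]
```

```bash
python3 -c "from bench import hand_in; print(hand_in())"
```

```text
the job is handed in; nothing more can be done
None
```

I handed the job in at about 37 s: all three nuts are in the bin, the gate is pushed back to its shut stop, and the bolt, spanner and caliper show no movement in the last pictures. The hand-in call gave no verdict.

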